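Lower the ratchet hold-down onto the panel

ROBOT

A 6-joint arm with a two-finger parallel gripper is mounted at the origin on the work surface. World frame = base frame: x ahead of the robot, y to its left, z up, the work surface at z = 0. Lengths are in m, angles in rad, forces in N, time in s.
With the tool pointing down it reaches from about 0.375 to 0.9 m from the base axis. Payload 3.1 kg.
Tool frame: the origin (TCP) lies between the finger pads; the fingertips stand 17 mm ahead of it and the grasp point (between the pads) lies 2 mm behind it; z points along the fingers, y is the line along which they close (so a half turn about z gives the same grasp; the last joint's range is limited). The gripper opens to 85 mm and grips with 20 to 120 N. Pads are 22 mm wide; open, the fingers measure 114 mm over their backs; the gripper's body (76 mm by 85 mm) begins 54 mm behind the grasp point. The pads swing forward as they close: fully open they stand 13 mm farther back than shut.
Start: joints at [-1.468, 0.527, 1.433, -0, 1.181, -0.178], TCP at [0.173, -0.6, 0.248] pointing down, gripper open.
Joint ranges: [-3.08, 3.08], [-0.75, 2.2], [0.22, 2.44], [-1.43, 4.57], [0, 2.65], [-2.85, 2.85]. Speed limits (rad/s): [2.79, 2.79, 3.14, 3.14, 3.14, 3.14].

INTERFACE

Orientations are given as a unit quaternion [x, y, z, w].
In Python, from station import sense, vision, order gives the robot as it stands.
- The arm moves only by the shell command python3 -m crank 'ROWS' [OPENING] [FORCE]. ROWS is JSON, a list of rows, each an object with "dp": the shift along the world's x, y, z in units of 30 mm (1.0 is 30 mm), a list of three; "angular": the turn, a rotation vector about the world's x, y, z in degrees, a list of three. In form: [{"dp": [dx, dy, dz], "angular": [ax, ay, az]}, ...]. A call has 1 to 20 rows; each row shifts and turns the commanded pose from where the row before left it; what a row does not reach is not made up. A row lasts 1/10 s, in which the tool goes at most 50 mm and 8.59 degrees, less where a joint would pass 70% of its speed; a pose out of reach is approached as far as the arm can. A call is refused whole if a number of a shift passes 1 or a number of a turn 8.59, either way. A call with a gripper value outside its range is refused whole. OPENING is the closure, from 0 (fully open) to 1 (shut), set as the call begins (- or left out, the last holds). The fingers move at their own pace and stop on an object; FORCE is the grip in N (left out, the last holds). Time passes only in rows, so rows that do not move let the fingers close. It gives the time, the measured TCP pose, the force, the opening and the grip force at its end, in the units of the state.
- sense(): the state, without advancing time (a new reading comes with each control period).
- vision.snapshot(name): name is "scene" or "top" or "wrist"; returns a dict with "image" (400x640x3 uint8, blue, green, red), "range_z" (400x640 float32, m along the optical axis (not along the pixel's ray), 0 where there is no reading), "mtx" (3x3 intrinsics, pixels), "pose" (4x4, takes a point from camera to world coordinates); the wrist camera has in their place "mount" (4x4, takes a point from camera to tool coordinates, whose origin is the TCP and whose axes are the flange's). Camera axes: x right, y down, z forward; pixel columns grow to the right and rows downward; lengths in m; the calibration is good to about 2 mm. A picture is of the moment at which its call begins: read the wrist's pose just before it.
- order.sign_off(): hands the job in; it is judged then, once.
The state is a dict: "t": time; "q": joint angles; "qd": joint speeds; "tau": joint torques, N m; "tcp_pos": TCP position; "tool_rot": TCP orientation; "force": force on the tool from outside, world axes, zero at the start; "ft_torque": the same for the moment, N m; "finger_gap": opening from 0.0 (shut) to 1.0 (fully open); "gripper_force": force on a finger pad.
Only numpy, scipy, OpenCV 4.12 (cv2) and the standard library are available. Lean on these libraries where they do the work, as an engineer would, in place of code of your own. Each camera call takes 0.05 s, during which the arm holds its last target. There are 200 camera calls.

TASK

Bring the hold-down of the ratchet winch beside the panel saw down onto the board. Lift the pawl clear and swing it over past upright until it stays parked, then wind the crank backward, by feel, until the rubber pad holds the board down firmly (about 60 newtons, never more than 100), and lower the pawl back into the teeth so the winch is locked again. Never force the toothed wheel against the pawl, let go of everything at the end, and leave the other things on the table alone.

Things in the scene. Friction and masses are not known exactly. Their poses are not given: they have to be found in the camera images.
- winch: Winch stand fixed to the table, turned by up to 0.3 rad; white gearbox 70 x 58 mm, top at 185 mm. Origin on the table under the wheel's axis, z up. In its frame the axis runs along y at x = 0, height 140 mm; wheel and crank on the -y side, foot on the +y side. Pawl pivot: parallel to it at x = +62, height 215.5 mm, on a thin plate at y = +2 to +8 mm. 20 mm or more free around grip and knob.
- wheel (a joint): Angle q of the toothed wheel and its crank, 0 at the start, positive = backward = lowering: the wheel's top goes to +x of the winch. The engaged pawl stops it within 0.1 rad. Grip centre at x = 70 sin(2.007+q) mm, height 140 + 70 cos(2.007+q) mm in the winch frame. The foot goes down 8 mm per rad. A brake drags with 0.85 N m (12 N at the grip); the wheel stays where it is left.
- crank_grip (a point): On the crank's black grip, a sleeve 20 mm thick and 82 mm long along the winch's y (y = -54 to -136 mm), spinning freely on its pin: pinch it from above, fingers closing along the winch's x. This point is at y = -104 mm, the best place to pinch, clear of the crank arm (y = -45 to -53 mm). At the start x = +63 mm, height 110 mm.
- pawl_angle (a joint): Angle q of the pawl about its pivot, positive = lifted. About 0 in the teeth (up to 0.2 on a tooth's back). Let go below 1.2 rad it falls back into the teeth; above 1.9 rad (past upright) it falls the other way to its parked rest at 2.55 rad and stays. Knob centre at x = 62 - 52 cos(0.262+q) mm, height 215.5 + 52 sin(0.262+q) mm in the winch frame.
- pawl_knob (a point): Centre of the pawl's black lift knob, a disc 20 mm across and 14 mm thick along the winch's y, at y = -30 mm of the winch: pinch it from above, fingers closing along the winch's y; it may turn between them. At the start x = about +12 mm, height 229 mm, over the wheel's top.
- ratchet: The toothed wheel with its crank: 12 saw teeth, 110 mm across, 14 mm thick, centred on y = -30 mm of the winch. Origin on the wheel's axis, at y = 0 of the winch. More than 30 N between the pawl and the teeth strains them.
- foot: The hold-down foot: a vertical toothed bar with an arm to +y, moved by the wheel only; origin at the winch's origin at the start. Its round rubber pad, 44 mm across, sits on a stiff spring of 20 N per mm (7 mm at most). Each newton on the pad adds 0.114 N to the push needed at the crank's grip along its circle: once the pad touches, that push grows by 18 N per rad of wheel.
- pad_face (a point): Middle of the pad's underside as if its spring were not squeezed (it moves with the foot): x = 0, y = +150 mm of the winch, 75 mm above the table at the start. Below lies the board, 280 x 200 x 18 mm, on a plywood packer of varying, unmeasured height: the gap is 14 to 27 mm (contact at a wheel angle of 1.7 to 3.4 rad) and has to be felt.
- glue: Bystander: white glue bottle, 56 mm across, 150 mm tall; origin at its foot.
- tape: Bystander: grey tape measure, 70 x 35 x 68 mm, standing; origin under its middle.
- wrench: Bystander: steel wrench, 160 mm long, lying; origin under its middle.
- pawl: The pawl, a dark steel finger 56 mm from pivot to nose, 12 mm thick, that lies from the pivot to the top of the wheel; origin on the pivot axis at y = 0 of the winch. The upright with the black knob is part of it.

How it is judged:
By the outcome, as a careful person would: the job done as asked, in the order asked, and still so for the second after the job is handed in, with the robot touching nothing.
It also fails if it takes over 67 s, if anything falls off the work surface, if the arm or the gripper's body presses on something with over 40 N, if the wrist force passes 120 N, or if a joint passes its speed limit or range.

## Working session

There is one attempt and no reset: what is moved stays moved. The work goes in short steps, Python scripts to look and compute and a shell command to move; the robot and the scene stay as the last step left them, time stands still between calls to the robot, and variables do not carry over. Pictures are saved under pics/ and viewed, at most 10 in all, crops included, and the job is handed in when it is done.

```bash
ls; mkdir -p pics; python3 - <<'E'
from station import sense, vision
import cv2, numpy as np
s=sense(); print(s['t'],s['tcp_pos'],s['tool_rot'])
for n in ("top","scene"):
    d=vision.snapshot(n); np.savez(f"{n}0.npz",**d); cv2.imwrite(f"pics/{n}0.png",d["image"])
    print(n,d["mtx"].tolist(),np.round(d["pose"],3).tolist())
E
```

```text
pics
0.0 [ 0.17314696 -0.59982521  0.24731783] [ 9.90162296e-01  1.39919385e-01  4.19931590e-05 -1.09120686e-03]
top [[473.2909158983002, 0.0, 322.674759460174], [0.0, 473.2909158983002, 203.09674310755514], [0.0, 0.0, 1.0]] [[0.004, -0.998, 0.067, 0.533], [-1.0, -0.003, 0.01, -0.042], [-0.01, -0.067, -0.998, 1.144], [0.0, 0.0, 0.0, 1.0]]
scene [[423.09272608002095, 0.0, 320.75092802405635], [0.0, 423.09272608002095, 202.6140605816637], [0.0, 0.0, 1.0]] [[0.718, 0.489, -0.496, 1.131], [0.696, -0.484, 0.531, -0.619], [0.02, -0.726, -0.687, 0.901], [0.0, 0.0, 0.0, 1.0]]
```

View pics/top0.png

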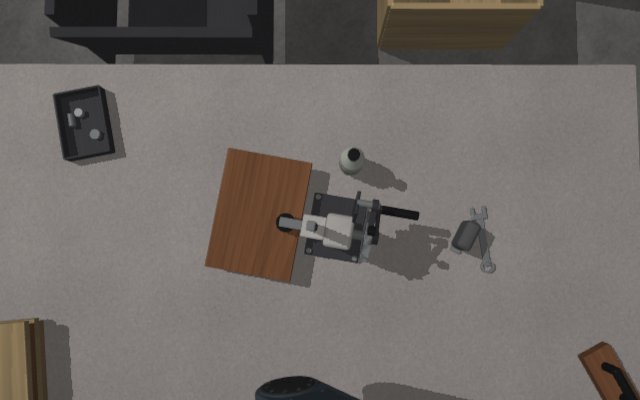

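View pics/scene0.png

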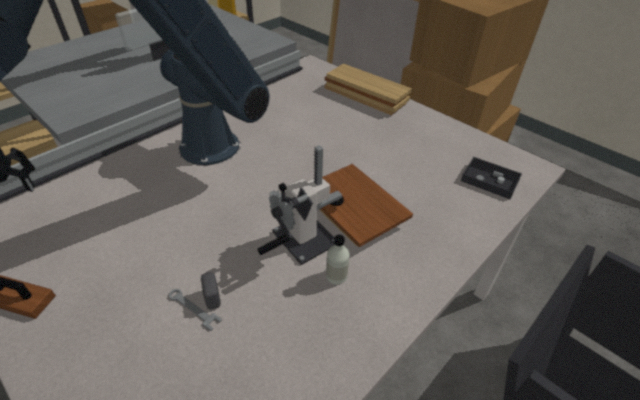

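The top view shows the winch gearbox (white, around 338,228), the foot pad to its left (286,222), the crank grip to the right (380–418, 210–216), and the knob near (372,230). The bottle is at (352,160), and the tape and wrench are at about (475,240). The winch's +y is roughly world +y. Next I'll measure with depth.

```bash
cat > h.py <<'E'
import numpy as np, cv2
def cloud(d,pose):
    K=d["mtx"]; z=d["range_z"]; v,u=np.mgrid[:400,:640]
    c=np.stack([(u-K[0,2])/K[0,0]*z,(v-K[1,2])/K[1,1]*z,z],-1)
    return c@pose[:3,:3].T+pose[:3,3]
E
python3 - <<'E'
from h import *
d=np.load("top0.npz"); P=cloud(d,d["pose"]); im=d["image"].astype(int); br=im.max(2)
reg=np.zeros((400,640),bool); reg[140:290,270:430]=1
g=reg&(d["range_z"]>0)&(P[...,2]>.1)&(P[...,2]<.13)&(br<60); g[:,:380]=0
p=P[g]; print("grip n",len(p),p.min(0),p.max(0),p.mean(0))
l=cv2.fitLine(p[:,:2].astype(np.float32),cv2.DIST_HUBER,0,.01,.01).ravel(); print("grip line",l)
w=reg&(P[...,2]>.175)&(P[...,2]<.195)&(br>140)
r=cv2.minAreaRect(P[w][:,:2].astype(np.float32)); print("box top",w.sum(),r, P[w][:,2].mean())
k=reg&(P[...,2]>.225)&(P[...,2]<.26)&(br<70); v,u=np.nonzero(k)
for a in zip(u,v,np.round(P[k],3).tolist()): print(a) if 360<a[0]<400 else 0
print("high pts", np.round(P[reg&(P[...,2]>.26)].mean(0),3), P[reg][:,2].max())
print("glue",P[150:170,340:362].reshape(-1,3).mean(0))
big=cv2.resize(d["image"][140:290,260:440],None,fx=4,fy=4,interpolation=cv2.INTER_CUBIC); cv2.imwrite("pics/crop0.png",big)
E
```

```text
grip n 320 [ 0.56829052 -0.2384036   0.105503  ] [ 0.59856793 -0.15526545  0.1245119 ] [ 0.58254191 -0.19665903  0.11780327]
grip line [ 0.17277364  0.98496157  0.5825419  -0.19665903]
box top 532 ((0.5468817353248596, -0.0381387360394001), (0.09673576056957245, 0.06002259626984596), 77.49370574951172) 0.18271924142787532
(np.int64(373), np.int64(201), [0.599, -0.13, 0.226])
(np.int64(373), np.int64(202), [0.597, -0.13, 0.225])
(np.int64(375), np.int64(202), [0.597, -0.134, 0.226])
(np.int64(376), np.int64(202), [0.597, -0.136, 0.226])
(np.int64(377), np.int64(202), [0.597, -0.138, 0.226])
(np.int64(378), np.int64(202), [0.597, -0.14, 0.227])
(np.int64(373), np.int64(203), [0.595, -0.13, 0.227])
(np.int64(374), np.int64(203), [0.595, -0.132, 0.227])
(np.int64(375), np.int64(203), [0.595, -0.134, 0.227])
(np.int64(376), np.int64(203), [0.595, -0.136, 0.226])
(np.int64(377), np.int64(203), [0.595, -0.138, 0.227])
(np.int64(378), np.int64(203), [0.595, -0.14, 0.226])
(np.int64(374), np.int64(204), [0.593, -0.132, 0.228])
(np.int64(375), np.int64(204), [0.593, -0.134, 0.228])
(np.int64(3
[... 5139 characters left out ...]
)
(np.int64(372), np.int64(234), [0.535, -0.127, 0.235])
(np.int64(373), np.int64(234), [0.535, -0.129, 0.236])
(np.int64(374), np.int64(234), [0.535, -0.131, 0.234])
(np.int64(369), np.int64(235), [0.533, -0.122, 0.231])
(np.int64(370), np.int64(235), [0.533, -0.124, 0.231])
(np.int64(371), np.int64(235), [0.533, -0.126, 0.231])
(np.int64(372), np.int64(235), [0.533, -0.127, 0.233])
(np.int64(373), np.int64(235), [0.533, -0.129, 0.234])
(np.int64(374), np.int64(235), [0.533, -0.132, 0.229])
(np.int64(372), np.int64(236), [0.531, -0.128, 0.231])
(np.int64(373), np.int64(236), [0.531, -0.129, 0.233])
high pts [ 0.542 -0.026  0.683] 1.1436958369183199
glue [ 0.69884504 -0.09204277  0.11075864]
```

View pics/crop0.png

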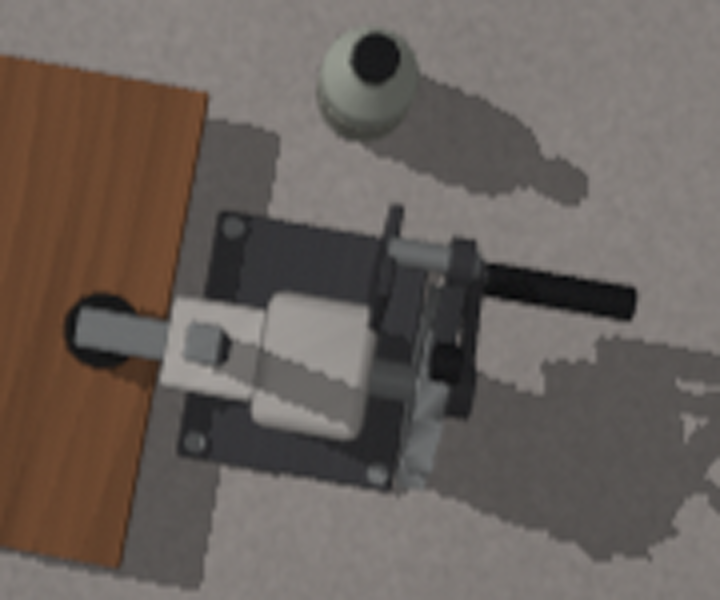

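The crop shows the knob at crop (445,362), the grip from (485,275) to (635,303), and the pad at (100,330). Everything agrees with a yaw of about −0.16 rad, a knob at about (0.541, −0.127) and a grip centre at about (0.583, −0.197). I'll move in above and check with the wrist camera.

```bash
python3 -m crank '[{"dp":[0.4,0.4,0.3],"angular":[0,0,-1]},{"dp":[0.8,0.9,0.5],"angular":[0,0,-1.7]},{"dp":[0.8,0.9,0.5],"angular":[0,0,-1.7]},{"dp":[0.8,0.9,0.5],"angular":[0,0,-1.7]},{"dp":[0.8,0.9,0.5],"angular":[0,0,-1.7]},{"dp":[0.8,0.9,0.5],"angular":[0,0,-1.7]},{"dp":[0.8,0.9,0.5],"angular":[0,0,-1.7]},{"dp":[0.8,0.9,0.5],"angular":[0,0,-1.7]},{"dp":[0.8,0.9,0.5],"angular":[0,0,-1.7]},{"dp":[0.8,0.9,0.3],"angular":[0,0,-1.7]},{"dp":[0.8,0.9,0.2],"angular":[0,0,-1.7]},{"dp":[0.8,0.9,0],"angular":[0,0,-1.7]},{"dp":[0.8,0.9,0],"angular":[0,0,-1.7]},{"dp":[0.8,0.9,0],"angular":[0,0,-1.7]},{"dp":[0.8,0.9,0],"angular":[0,0,-1.7]},{"dp":[0.2,0.2,0],"angular":[0,0,-1]},{"dp":[0,0,0],"angular":[0,0,0]},{"dp":[0,0,0],"angular":[0,0,0]}]' 0.4 20
cat >> h.py <<'E'
from scipy.spatial.transform import Rotation as R
def wrist():
    from station import sense, vision
    s=sense(); d=vision.snapshot("wrist")
    T=np.eye(4); T[:3,:3]=R.from_quat(s["tool_rot"]).as_matrix(); T[:3,3]=s["tcp_pos"]
    return s,d,T@d["mount"]
E
python3 - <<'E'
from h import *
s,d,T=wrist(); print(s["t"],s["tcp_pos"],s["q"],s["force"]); np.savez("w1.npz",T=T,**d); cv2.imwrite("pics/w1.png",d["image"])
print(np.round(d["mount"],3).tolist(), d["mtx"][0,0])
E
```

```text
t: 1.9
tcp_pos: [0.5269, -0.2045, 0.3919]
tool_rot: [0.996, -0.084, -0.001, -0.0]
force: [-0.1, 0.7, 0.6]
finger_gap: 0.598
gripper_force: 0.0
1.9 [ 0.52686858 -0.20449478  0.39185835] [-5.67664211e-01  3.11468758e-01  1.38514252e+00 -5.16453374e-04
  1.44605198e+00  1.17195364e+00] [-0.13840379  0.72908547  0.59952547]
[[0.001, -0.952, -0.307, 0.079], [1.0, 0.001, 0.001, 0.0], [-0.001, -0.307, 0.952, -0.126], [0.0, 0.0, 0.0, 1.0]] 334.54392534659405
```

View pics/w1.png

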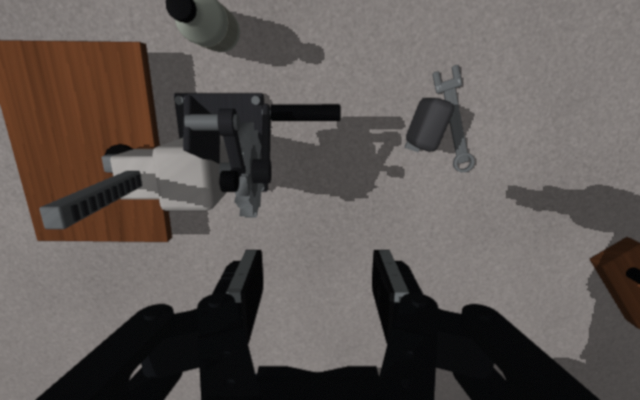

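The wrist view shows the knob at about (230,180), the grip from (272,112) to (340,112), the pawl pivot axle at about (210,120), and the fingers clear. I'll measure the knob and grip by depth.

```bash
python3 - <<'E'
from h import *
d=np.load("w1.npz"); P=cloud(d,d["T"]); br=d["image"].max(2).astype(int)
def m(u0,u1,v0,v1,z0,z1):
    k=np.zeros((400,640),bool); k[v0:v1,u0:u1]=1
    return k&(P[...,2]>z0)&(P[...,2]<z1)&(br<60)
g=P[m(274,345,100,125,.09,.13)]; l=cv2.fitLine(g[:,:2].astype(np.float32),cv2.DIST_HUBER,0,.01,.01).ravel()
print("grip",len(g),g.mean(0),g.max(0),g.min(0),"yaw",np.arctan2(-l[0],l[1]) if l[1]>0 else np.arctan2(l[0],-l[1]))
k=P[m(215,245,165,195,.205,.26)]; print("knob",len(k),np.round([k.min(0),k.max(0),np.median(k,0)],4))
for y in range(168,194,3): print(y,[ "%d:%.3f,%.3f,%.3f/%d"%(x,*P[y,x],br[y,x]) for x in range(216,246,4)])
# pad-free check: predict winch origin
for a in (-.15,-.17,-.19):
    c,s=np.cos(a),np.sin(a); Rm=np.array([[c,-s],[s,c]])
    print(a,"origin from grip",g[:,:2].mean(0)-Rm@[.063,-.095],"from knob",(k.min(0)+k.max(0))[:2]/2-Rm@[.0118,-.030])
E
```

```text
grip 1069 [ 0.58189195 -0.20244056  0.11853039] [ 0.59631135 -0.16237307  0.1225752 ] [ 0.56666779 -0.24046316  0.11214767] yaw -0.16119847
knob 426 [[ 0.5321 -0.136   0.205 ]
 [ 0.5519 -0.1206  0.2384]
 [ 0.5436 -0.13    0.2345]]
168 ['216:0.543,-0.096,0.160/58', '220:0.540,-0.097,0.149/58', '224:0.539,-0.101,0.149/59', '228:0.539,-0.105,0.149/59', '232:0.548,-0.126,0.204/29', '236:0.548,-0.130,0.206/22', '240:0.546,-0.133,0.201/22', '244:0.544,-0.134,0.192/21']
171 ['216:0.540,-0.095,0.161/58', '220:0.537,-0.096,0.149/50', '224:0.551,-0.126,0.230/18', '228:0.551,-0.130,0.230/17', '232:0.550,-0.133,0.230/10', '236:0.549,-0.135,0.226/9', '240:0.544,-0.133,0.203/16', '244:0.541,-0.134,0.193/22']
174 ['216:0.537,-0.095,0.162/58', '220:0.550,-0.123,0.232/25', '224:0.549,-0.127,0.235/11', '228:0.548,-0.130,0.232/9', '232:0.548,-0.134,0.235/8', '236:0.547,-0.136,0.231/5', '240:0.541,-0.132,0.205/27', '244:0.537,-0.132,0.188/68']
177 ['216:0.533,-0.093,0.161/58', '220:0.547,-0.123,0.234/20', '224:0.547,-0.127,0.236/12', '228:0.547,-0.130,0.236/11', '232:0.546,-0.133,0.236/8', '236:0.544,-0
[... 808 characters left out ...]
7/58', '220:0.517,-0.091,0.152/37', '224:0.536,-0.123,0.235/11', '228:0.536,-0.127,0.236/9', '232:0.535,-0.131,0.236/8', '236:0.534,-0.133,0.233/13', '240:0.522,-0.124,0.188/91', '244:0.521,-0.128,0.186/71']
192 ['216:0.518,-0.091,0.167/58', '220:0.514,-0.091,0.153/58', '224:0.509,-0.090,0.139/44', '228:0.473,-0.050,-0.000/96', '232:0.473,-0.057,0.001/94', '236:0.519,-0.118,0.185/84', '240:0.518,-0.122,0.184/84', '244:0.517,-0.126,0.183/66']
-0.15 origin from grip [ 0.53379599 -0.09909271] from knob [ 0.53481115 -0.09687565]
-0.17 origin from grip [ 0.53587243 -0.09815152] from knob [ 0.53544107 -0.09673826]
-0.19 origin from grip [ 0.53796727 -0.09725205] from knob [ 0.53607362 -0.09661349]
```

```bash
python3 - <<'E'
from h import *
d=np.load("w1.npz"); P=cloud(d,d["T"])
for u,v in ((60,212),(70,212),(100,195),(130,180)): print("rack",u,v,P[v,u])
E
python3 -m crank '[{"dp":[0.1,0.5,-0.3],"angular":[0,0,0]},{"dp":[0.1,0.7,-0.5],"angular":[0,0,0]},{"dp":[0.1,0.7,-0.7],"angular":[0,0,0]},{"dp":[0.1,0.5,-0.7],"angular":[0,0,0]},{"dp":[0.1,0.1,-0.6],"angular":[0,0,0]},{"dp":[0,0,-0.4],"angular":[0,0,0]},{"dp":[0,0,0],"angular":[0,0,0]},{"dp":[0,0,0],"angular":[0,0,0]}]' 0.4 20
python3 - <<'E'
from h import *
s,d,T=wrist(); print(s["tcp_pos"],s["force"]); np.savez("w2.npz",T=T,**d); cv2.imwrite("pics/w2.png",d["image"])
E
```

```text
rack 60 212 [ 0.55235817 -0.01933965  0.28878497]
rack 70 212 [ 0.54943813 -0.02043516  0.28151755]
rack 100 195 [ 0.55184224 -0.02328839  0.24794515]
rack 130 180 [ 0.55166429 -0.02124968  0.19671666]
t: 2.75
tcp_pos: [0.5422, -0.1299, 0.2965]
tool_rot: [0.996, -0.085, 0.0, 0.0]
force: [0.4, -0.5, 0.3]
finger_gap: 0.606
gripper_force: 0.0
[ 0.54222273 -0.12994852  0.29649611] [ 0.37780288 -0.4960596   0.27114881]
```

View pics/w2.png

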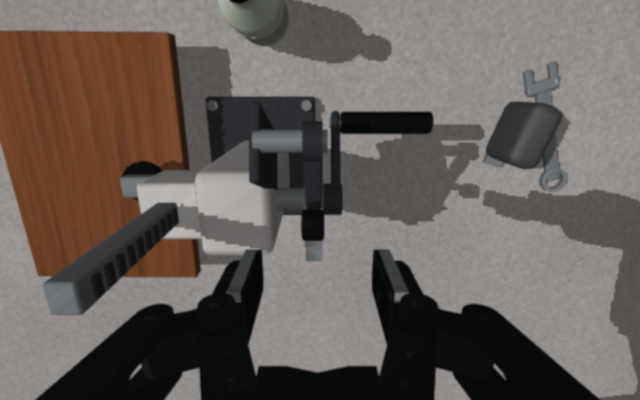

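The knob at (313,222) is centred between the fingers, and the pawl is clear. One quick depth check of the knob before I descend.

```bash
python3 - <<'E'
from h import *
d=np.load("w2.npz"); P=cloud(d,d["T"]); br=d["image"].max(2).astype(int); c=P
def st(n,u0,u1,v0,v1,z0,z1):
    k=np.zeros((400,640),bool); k[v0:v1,u0:u1]=1; k&=(P[...,2]>z0)&(P[...,2]<z1)&(br<60)
    p=P[k]; a=-.168; W=np.stack([p[:,0]*np.cos(a)+p[:,1]*np.sin(a),-p[:,0]*np.sin(a)+p[:,1]*np.cos(a),p[:,2]],1)
    lo,hi=np.percentile(W,2,0),np.percentile(W,98,0); m=(lo+hi)/2
    print(n,len(p),"size",hi-lo,"mid world",m[0]*np.cos(a)-m[1]*np.sin(a),m[0]*np.sin(a)+m[1]*np.cos(a),"top",hi[2])
st("knob",298,330,205,242,.222,.245); st("grip",343,435,108,136,.1,.13)
E
```

```text
knob 690 size [0.01823406 0.01269829 0.01143046] mid world 0.54215026111019 -0.12760274891419796 top 0.23800081758026825
grip 1869 size [0.01752932 0.07647304 0.007124  ] mid world 0.5823600385013914 -0.2005358750470157 top 0.12135222976123845
```

```bash
python3 -m crank '[{"dp":[0,0.08,-0.5],"angular":[0,0,0]},{"dp":[0,0,-0.6],"angular":[0,0,0]},{"dp":[0,0,-0.6],"angular":[0,0,0]},{"dp":[0,0,-0.4],"angular":[0,0,0]},{"dp":[0,0,-0.2],"angular":[0,0,0]},{"dp":[0,0,0],"angular":[0,0,0]}]' 0.4 20
python3 -m crank '[{"dp":[0,0,0],"angular":[0,0,0]},{"dp":[0,0,0],"angular":[0,0,0]},{"dp":[0,0,0],"angular":[0,0,0]},{"dp":[0,0,0],"angular":[0,0,0]},{"dp":[0,0,0],"angular":[0,0,0]},{"dp":[0,0,0],"angular":[0,0,0]}]' 0.95 25
```

```text
t: 3.4
tcp_pos: [0.5422, -0.1273, 0.2271]
tool_rot: [0.996, -0.085, -0.0, -0.0]
force: [-0.3, -0.3, 0.2]
finger_gap: 0.602
gripper_force: 0.0
t: 4.0
tcp_pos: [0.5427, -0.1271, 0.2281]
tool_rot: [0.996, -0.085, 0.001, 0.0]
force: [-0.9, 0.9, 5.3]
finger_gap: 0.156
gripper_force: 29.6
```

```bash
python3 - <<'E'
import numpy as np
c,s=.9859,-.1672
q=np.linspace(0,2.4,19); x=-52*np.cos(.262+q); z=52*np.sin(.262+q)
d=np.c_[np.diff(x)*c,np.diff(x)*s,np.diff(z)]/30
print(np.round(d,2).tolist(), d.sum(0))
E
```

```text
[[0.07, -0.01, 0.22], [0.1, -0.02, 0.21], [0.13, -0.02, 0.19], [0.15, -0.03, 0.17], [0.17, -0.03, 0.15], [0.19, -0.03, 0.13], [0.21, -0.03, 0.1], [0.22, -0.04, 0.07], [0.22, -0.04, 0.04], [0.23, -0.04, 0.01], [0.23, -0.04, -0.02], [0.22, -0.04, -0.05], [0.21, -0.04, -0.08], [0.2, -0.03, -0.11], [0.18, -0.03, -0.14], [0.17, -0.03, -0.16], [0.14, -0.02, -0.18], [0.12, -0.02, -0.2]] [ 3.16667648 -0.53704058  0.35083534]
```

```bash
python3 -m crank '[{"dp":[0.07,-0.01,0.22],"angular":[0,0,0]},{"dp":[0.1,-0.02,0.21],"angular":[0,0,0]},{"dp":[0.13,-0.02,0.19],"angular":[0,0,0]},{"dp":[0.15,-0.03,0.17],"angular":[0,0,0]},{"dp":[0.17,-0.03,0.15],"angular":[0,0,0]},{"dp":[0.19,-0.03,0.13],"angular":[0,0,0]},{"dp":[0.21,-0.03,0.1],"angular":[0,0,0]},{"dp":[0.22,-0.04,0.07],"angular":[0,0,0]},{"dp":[0.22,-0.04,0.04],"angular":[0,0,0]}]'
python3 -m crank '[{"dp":[0.23,-0.04,0.01],"angular":[0,0,0]},{"dp":[0.23,-0.04,-0.02],"angular":[0,0,0]},{"dp":[0.22,-0.04,-0.05],"angular":[0,0,0]},{"dp":[0.21,-0.04,-0.08],"angular":[0,0,0]},{"dp":[0.2,-0.03,-0.11],"angular":[0,0,0]},{"dp":[0.18,-0.03,-0.14],"angular":[0,0,0]},{"dp":[0.17,-0.03,-0.16],"angular":[0,0,0]},{"dp":[0.14,-0.02,-0.18],"angular":[0,0,0]},{"dp":[0.12,-0.02,-0.2],"angular":[0,0,0]},{"dp":[0,0,0],"angular":[0,0,0]}]'
```

```text
t: 4.9
tcp_pos: [0.5865, -0.1345, 0.2673]
tool_rot: [0.996, -0.085, 0.0, 0.0]
force: [-4.8, 0.8, -1.1]
finger_gap: 0.157
gripper_force: 24.8
t: 5.9
tcp_pos: [0.642, -0.144, 0.2397]
tool_rot: [0.996, -0.085, 0.006, 0.001]
force: [2.2, 1.8, 5.3]
finger_gap: 0.155
gripper_force: 28.6
```

```bash
python3 -m crank '[{"dp":[0,0,0],"angular":[0,0,0]},{"dp":[0,0,0],"angular":[0,0,0]},{"dp":[0,0,0],"angular":[0,0,0]},{"dp":[0,0,0],"angular":[0,0,0]}]' 0.65 20
python3 -m crank '[{"dp":[0,0,0.5],"angular":[0,0,0]},{"dp":[0,0,1],"angular":[0,0,0]},{"dp":[0,0,1],"angular":[0,0,2]},{"dp":[-0.2,-0.2,1],"angular":[0,0,8]},{"dp":[-0.2,-0.2,0.5],"angular":[0,0,8]},{"dp":[-0.2,-0.2,0],"angular":[0,0,8]},{"dp":[-0.2,-0.2,0],"angular":[0,0,8]},{"dp":[-0.2,-0.2,0],"angular":[0,0,8]},{"dp":[-0.2,-0.2,0],"angular":[0,0,8]},{"dp":[-0.2,-0.2,0],"angular":[0,0,8]},{"dp":[-0.2,-0.2,0],"angular":[0,0,8]},{"dp":[-0.2,-0.2,0],"angular":[0,0,8]},{"dp":[-0.2,-0.3,0],"angular":[0,0,8]},{"dp":[0,0,0],"angular":[0,0,8]},{"dp":[0,0,0],"angular":[0,0,0]},{"dp":[0,0,0],"angular":[0,0,0]}]' 0.3
python3 - <<'E'
from h import *
from station import vision
s,d,T=wrist(); print(s["q"],s["force"]); np.savez("w3.npz",T=T,**d)
e=vision.snapshot("scene")["image"][60:260,200:400]
cv2.imwrite("pics/s3.png",np.hstack([cv2.resize(e,(400,400)),cv2.resize(d["image"],(400,250)) if 0 else cv2.copyMakeBorder(cv2.resize(d["image"],(400,250)),0,150,0,0,cv2.BORDER_CONSTANT)]))
E
```

```text
t: 6.3
tcp_pos: [0.6371, -0.1435, 0.2375]
tool_rot: [0.996, -0.085, 0.0, 0.0]
force: [-0.2, -0.1, -0.5]
finger_gap: 0.351
gripper_force: 0.0
t: 7.9
tcp_pos: [0.577, -0.2063, 0.3578]
tool_rot: [0.765, 0.644, 0.0, 0.0]
force: [0.8, 0.7, 0.2]
finger_gap: 0.7
gripper_force: 0.0
[-5.25562677e-01  4.10255682e-01  1.32299448e+00  4.84361168e-05
  1.40826808e+00 -3.53050788e-01] [0.77902681 0.67088016 0.18911775]
```

View pics/s3.png

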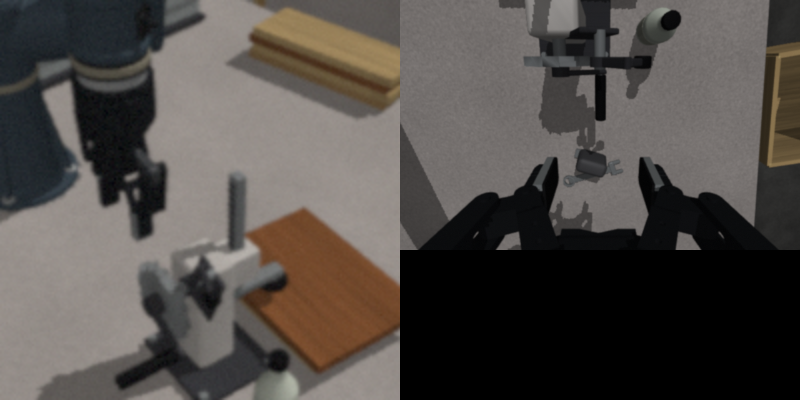

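The pawl lies parked away from the teeth (wrist inset 640,62). The grip, at inset (600,95), is centred between the fingers, and the gripper has no protruding camera. I'll descend onto the grip and pinch.

```bash
python3 -m crank '[{"dp":[0.12,-0.1,-0.6],"angular":[0,0,0]},{"dp":[0,0,-1],"angular":[0,0,0]},{"dp":[0,0,-1],"angular":[0,0,0]},{"dp":[0,0,-1],"angular":[0,0,0]},{"dp":[0,0,-1],"angular":[0,0,0]},{"dp":[0,0,-1],"angular":[0,0,0]},{"dp":[0,0,-1],"angular":[0,0,0]},{"dp":[0,0,-0.8],"angular":[0,0,0]},{"dp":[0,0,-0.5],"angular":[0,0,0]},{"dp":[0,0,-0.33],"angular":[0,0,0]},{"dp":[0,0,-0.1],"angular":[0,0,0]},{"dp":[0,0,0],"angular":[0,0,0]}]' 0.55
python3 -m crank '[{"dp":[0,0,0],"angular":[0,0,0]},{"dp":[0,0,0],"angular":[0,0,0]},{"dp":[0,0,0],"angular":[0,0,0]},{"dp":[0,0,0],"angular":[0,0,0]},{"dp":[0,0,0],"angular":[0,0,0]}]' 0.95 40
```

```text
t: 9.2
tcp_pos: [0.581, -0.2095, 0.1083]
tool_rot: [0.764, 0.645, 0.0, 0.0]
force: [-0.3, 0.4, -0.2]
finger_gap: 0.452
gripper_force: 0.0
t: 9.7
tcp_pos: [0.5803, -0.2095, 0.109]
tool_rot: [0.764, 0.645, -0.0, 0.0]
force: [-3.8, -0.8, 6.3]
finger_gap: 0.221
gripper_force: 39.2
```

```bash
python3 - <<'E'
import numpy as np
c,s=.9859,-.1672
q=np.arange(0,4.01,.1); p=2.007+q; x=70*np.sin(p); z=70*np.cos(p)
for a,dx,dz in zip(q[:-1],np.diff(x),np.diff(z)): print("%.1f: [%.3f,%.3f,%.3f]"%(a,dx*c/30,dx*s/30,dz/30))
E
cat > ft.py <<'E'
import sys,re,numpy as np
# print wheel angle from TCP (relative to grasp offset) and tangential/radial force needed at the grip
O=np.array([.536,-.0962]); a=-.168; c,s=np.cos(a),np.sin(a); off=np.array([.0807-.0807,0])
t=sys.stdin.read()
for T,p,f,g in zip(re.findall(r"t: ([\d.]+)",t),re.findall(r"tcp_pos: \[(.*?)\]",t),re.findall(r"force: \[(.*?)\]",t),re.findall(r"finger_gap: ([\d.]+)",t)):
    p=np.array(eval(p)); f=np.array(eval(f)); d=p[:2]-O; x=c*d[0]+s*d[1]; y=-s*d[0]+c*d[1]; z=p[2]+.0013-.140
    ph=np.arctan2(x,z)%(2*np.pi); fx=c*f[0]+s*f[1]
    print("t",T,"q %.3f r %.1f y %.1f tang %.2f rad %.2f |f| %.1f gap %s"%(ph-2.007,1e3*np.hypot(x,z),1e3*y,-(fx*np.cos(ph)-f[2]*np.sin(ph)),fx*np.sin(ph)+f[2]*np.cos(ph),np.linalg.norm(f),g))
E
```

```text
0.0: [-0.107,0.018,-0.206]
0.1: [-0.127,0.022,-0.194]
0.2: [-0.146,0.025,-0.180]
0.3: [-0.163,0.028,-0.165]
0.4: [-0.178,0.030,-0.147]
0.5: [-0.192,0.033,-0.129]
0.6: [-0.203,0.035,-0.109]
0.7: [-0.213,0.036,-0.088]
0.8: [-0.221,0.037,-0.065]
0.9: [-0.226,0.038,-0.043]
1.0: [-0.229,0.039,-0.020]
1.1: [-0.230,0.039,0.004]
1.2: [-0.228,0.039,0.027]
1.3: [-0.225,0.038,0.050]
1.4: [-0.219,0.037,0.072]
1.5: [-0.210,0.036,0.094]
1.6: [-0.200,0.034,0.115]
1.7: [-0.188,0.032,0.135]
1.8: [-0.174,0.029,0.153]
1.9: [-0.158,0.027,0.170]
2.0: [-0.140,0.024,0.185]
2.1: [-0.121,0.021,0.198]
2.2: [-0.101,0.017,0.209]
2.3: [-0.080,0.014,0.219]
2.4: [-0.058,0.010,0.226]
2.5: [-0.036,0.006,0.230]
2.6: [-0.013,0.002,0.233]
2.7: [0.010,-0.002,0.233]
2.8: [0.033,-0.006,0.231]
2.9: [0.056,-0.009,0.226]
3.0: [0.078,-0.013,0.220]
3.1: [0.099,-0.017,0.211]
3.2: [0.119,-0.020,0.199]
3.3: [0.138,-0.023,0.186]
3.4: [0.156,-0.026,0.172]
3.5: [0.172,-0.029,0.155]
3.6: [0.186,-0.032,0.137]
3.7: [0.199,-0.034,0.117]
3.8: [0.209,-0.036,0.096]
3.9: [0.218,-0.037,0.075]
```

```bash
(
python3 -m crank '[{"dp":[-0.107,0.018,-0.206],"angular":[0,0,0]},{"dp":[-0.127,0.022,-0.194],"angular":[0,0,0]}]'
python3 -m crank '[{"dp":[-0.146,0.025,-0.180],"angular":[0,0,0]},{"dp":[-0.163,0.028,-0.165],"angular":[0,0,0]}]'
python3 -m crank '[{"dp":[0,0,0],"angular":[0,0,0]}]'
python3 -m crank '[{"dp":[0,0,0],"angular":[0,0,0]}]'
python3 -m crank '[{"dp":[-0.178,0.03,-0.147],"angular":[0,0,0]},{"dp":[-0.192,0.033,-0.129],"angular":[0,0,0]}]'
python3 -m crank '[{"dp":[-0.203,0.035,-0.109],"angular":[0,0,0]},{"dp":[-0.213,0.036,-0.088],"angular":[0,0,0]}]'
python3 -m crank '[{"dp":[0,0,0],"angular":[0,0,0]}]'
) | tee log1 | python3 ft.py
```

```text
t 9.9 q 0.176 r 69.7 y -104.3 tang 10.16 rad -12.51 |f| 16.1 gap 0.222
t 10.1 q 0.359 r 69.9 y -104.3 tang 10.56 rad -13.17 |f| 17.0 gap 0.222
t 10.2 q 0.376 r 69.8 y -104.3 tang 5.80 rad -9.52 |f| 11.2 gap 0.219
t 10.3 q 0.376 r 69.8 y -104.3 tang 5.19 rad -9.14 |f| 10.6 gap 0.224
t 10.5 q 0.533 r 70.1 y -104.3 tang 11.42 rad -11.45 |f| 16.7 gap 0.216
t 10.7 q 0.707 r 70.1 y -104.4 tang 11.54 rad -6.61 |f| 14.5 gap 0.218
t 10.8 q 0.726 r 70.2 y -104.4 tang 7.71 rad -6.47 |f| 10.8 gap 0.222
```

```bash
(
python3 -m crank '[{"dp":[-0.221,0.037,-0.065],"angular":[0,0,0]},{"dp":[-0.226,0.038,-0.043],"angular":[0,0,0]}]'
python3 -m crank '[{"dp":[-0.229,0.039,-0.020],"angular":[0,0,0]},{"dp":[-0.115,0.02,0.001],"angular":[0,0,0]},{"dp":[-0.115,0.019,0.003],"angular":[0,0,0]}]'
python3 -m crank '[{"dp":[-0.114,0.02,0.011],"angular":[0,0,0]},{"dp":[-0.114,0.019,0.016],"angular":[0,0,0]}]'
python3 -m crank '[{"dp":[-0.113,0.019,0.022],"angular":[0,0,0]},{"dp":[-0.112,0.019,0.028],"angular":[0,0,0]}]'
python3 -m crank '[{"dp":[-0.11,0.019,0.033],"angular":[0,0,0]},{"dp":[-0.109,0.018,0.039],"angular":[0,0,0]}]'
python3 -m crank '[{"dp":[-0.106,0.018,0.045],"angular":[0,0,0]},{"dp":[-0.104,0.018,0.049],"angular":[0,0,0]}]'
python3 -m crank '[{"dp":[-0.101,0.017,0.055],"angular":[0,0,0]},{"dp":[-0.099,0.017,0.060],"angular":[0,0,0]}]'
python3 -m crank '[{"dp":[-0.095,0.016,0.065],"angular":[0,0,0]},{"dp":[-0.093,0.016,0.070],"angular":[0,0,0]}]'
) | tee log2 | python3 ft.py
```

```text
t 11.0 q 0.886 r 70.0 y -104.5 tang 12.64 rad 2.07 |f| 14.2 gap 0.217
t 11.3 q 1.103 r 70.1 y -104.5 tang 11.36 rad 8.16 |f| 15.1 gap 0.219
t 11.5 q 1.213 r 70.2 y -104.5 tang 11.72 rad 9.71 |f| 15.8 gap 0.223
t 11.7 q 1.325 r 70.3 y -104.5 tang 11.88 rad 10.23 |f| 15.8 gap 0.215
t 11.9 q 1.438 r 70.4 y -104.5 tang 11.67 rad 10.70 |f| 16.3 gap 0.215
t 12.1 q 1.547 r 70.5 y -104.4 tang 11.87 rad 9.87 |f| 15.5 gap 0.216
t 12.3 q 1.653 r 70.7 y -104.3 tang 12.26 rad 9.58 |f| 15.7 gap 0.214
t 12.5 q 1.759 r 70.7 y -104.4 tang 12.15 rad 9.12 |f| 15.2 gap 0.215
```

```bash
(
python3 -m crank '[{"dp":[-0.089,0.015,0.075],"angular":[0,0,0]},{"dp":[-0.085,0.014,0.078],"angular":[0,0,0]}]'
python3 -m crank '[{"dp":[-0.081,0.014,0.083],"angular":[0,0,0]},{"dp":[-0.077,0.013,0.087],"angular":[0,0,0]}]'
python3 -m crank '[{"dp":[-0.072,0.012,0.091],"angular":[0,0,0]},{"dp":[-0.068,0.012,0.094],"angular":[0,0,0]}]'
python3 -m crank '[{"dp":[-0.063,0.011,0.098],"angular":[0,0,0]},{"dp":[-0.058,0.010,0.1],"angular":[0,0,0]}]'
) | tee log3 | python3 ft.py
```

```text
t 12.7 q 1.875 r 70.9 y -104.4 tang 12.99 rad 5.60 |f| 14.2 gap 0.217
t 12.9 q 1.991 r 71.0 y -104.3 tang 13.10 rad 6.26 |f| 14.6 gap 0.214
t 13.1 q 2.096 r 71.1 y -104.3 tang 12.97 rad 4.13 |f| 14.0 gap 0.22
t 13.3 q 2.195 r 71.1 y -104.2 tang 12.22 rad 4.38 |f| 13.3 gap 0.218
```

```bash
(
python3 -m crank '[{"dp":[-0.053,0.009,0.103],"angular":[0,0,0]},{"dp":[-0.048,0.008,0.106],"angular":[0,0,0]}]'
python3 -m crank '[{"dp":[-0.043,0.007,0.108],"angular":[0,0,0]},{"dp":[-0.037,0.007,0.111],"angular":[0,0,0]}]'
python3 -m crank '[{"dp":[-0.032,0.005,0.112],"angular":[0,0,0]},{"dp":[-0.026,0.005,0.114],"angular":[0,0,0]}]'
) | tee log4 | python3 ft.py
```

```text
t 13.5 q 2.293 r 71.1 y -104.3 tang 12.34 rad 2.24 |f| 13.5 gap 0.217
t 13.7 q 2.391 r 71.2 y -104.2 tang 12.86 rad 2.50 |f| 13.9 gap 0.215
t 13.9 q 2.490 r 71.2 y -104.2 tang 12.68 rad 0.99 |f| 13.9 gap 0.223
```

```bash
(
python3 -m crank '[{"dp":[-0.021,0.003,0.115],"angular":[0,0,0]},{"dp":[-0.015,0.003,0.115],"angular":[0,0,0]}]'
python3 -m crank '[{"dp":[-0.01,0.001,0.116],"angular":[0,0,0]},{"dp":[-0.003,0.001,0.117],"angular":[0,0,0]}]'
python3 -m crank '[{"dp":[0.002,0,0.117],"angular":[0,0,0]},{"dp":[0.008,-0.002,0.116],"angular":[0,0,0]}]'
) | tee log5 | python3 ft.py
```

```text
t 14.1 q 2.589 r 71.3 y -104.2 tang 12.72 rad -0.30 |f| 13.9 gap 0.218
t 14.3 q 2.686 r 71.2 y -104.2 tang 12.53 rad -1.28 |f| 13.5 gap 0.221
t 14.5 q 2.783 r 71.3 y -104.3 tang 13.36 rad -3.62 |f| 15.0 gap 0.219
```

```bash
(
python3 -m crank '[{"dp":[0.014,-0.003,0.116],"angular":[0,0,0]},{"dp":[0.019,-0.003,0.115],"angular":[0,0,0]}]'
python3 -m crank '[{"dp":[0.025,-0.005,0.114],"angular":[0,0,0]},{"dp":[0.031,-0.005,0.112],"angular":[0,0,0]}]'
) | tee log6 | python3 ft.py
```

```text
t 14.7 q 2.876 r 71.3 y -104.1 tang 14.72 rad -5.25 |f| 16.6 gap 0.221
t 14.9 q 2.970 r 71.2 y -104.2 tang 16.98 rad -5.79 |f| 18.8 gap 0.218
```

```bash
(
python3 -m crank '[{"dp":[0.037,-0.006,0.111],"angular":[0,0,0]},{"dp":[0.041,-0.007,0.109],"angular":[0,0,0]}]'
python3 -m crank '[{"dp":[0.047,-0.008,0.107],"angular":[0,0,0]}]'
) | tee log7 | python3 ft.py
```

```text
t 15.1 q 3.059 r 71.2 y -104.1 tang 18.99 rad -9.19 |f| 22.1 gap 0.218
t 15.2 q 3.105 r 71.2 y -104.1 tang 19.48 rad -10.67 |f| 23.4 gap 0.22
```

```bash
(
python3 -m crank '[{"dp":[0,0,0],"angular":[0,0,0]},{"dp":[0,0,0],"angular":[0,0,0]}]'
python3 -m crank '[{"dp":[0,0,0],"angular":[0,0,0]},{"dp":[0,0,0],"angular":[0,0,0]},{"dp":[0,0,0],"angular":[0,0,0]},{"dp":[0,0,0],"angular":[0,0,0]}]' 0.55 20
python3 -m crank '[{"dp":[0,0,0.3],"angular":[0,0,0]},{"dp":[0,0,0.8],"angular":[0,0,0]},{"dp":[0,0,1],"angular":[0,0,0]},{"dp":[0,0,1],"angular":[0,0,0]},{"dp":[0.2,0,1],"angular":[0,0,-8]},{"dp":[0.5,0.1,0.6],"angular":[0,0,-8]},{"dp":[0.6,0.1,0],"angular":[0,0,-8]},{"dp":[0.7,0.15,0],"angular":[0,0,-8]},{"dp":[0.7,0.15,0],"angular":[0,0,-8]},{"dp":[0.7,0.15,0],"angular":[0,0,-8]},{"dp":[0.7,0.2,0],"angular":[0,0,-8]},{"dp":[0.7,0.2,0],"angular":[0,0,-8]},{"dp":[0.7,0.2,0],"angular":[0,0,-8]},{"dp":[0.5,0.2,0],"angular":[0,0,-8]},{"dp":[0.2,0,0],"angular":[0,0,-8]},{"dp":[0,0,0],"angular":[0,0,-2]},{"dp":[0,0,0],"angular":[0,0,0]},{"dp":[0,0,0],"angular":[0,0,0]}]' 0.6
) | tee log8 | python3 ft.py; tail -6 log8
python3 - <<'E'
from h import *
s,d,T=wrist(); print(s["tcp_pos"],s["q"]); np.savez("w4.npz",T=T,**d); cv2.imwrite("pics/w4.png",d["image"])
E
```

```text
t 15.4 q 3.111 r 71.2 y -104.2 tang 16.05 rad -7.49 |f| 19.0 gap 0.222
t 15.8 q 3.141 r 70.3 y -103.6 tang 0.70 rad 0.33 |f| 0.8 gap 0.449
t 17.6 q -1.425 r 204.0 y -29.9 tang -0.01 rad 0.49 |f| 0.7 gap 0.402
t: 17.6
tcp_pos: [0.6415, -0.1444, 0.3091]
tool_rot: [0.996, -0.084, -0.0, -0.0]
force: [0.2, -0.5, 0.4]
finger_gap: 0.402
gripper_force: 0.0
[ 0.64152433 -0.14439981  0.30910199] [-3.91035914e-01  5.16997487e-01  1.27301599e+00  5.45548702e-05
  1.35161120e+00  1.34826488e+00]
```

View pics/w4.png

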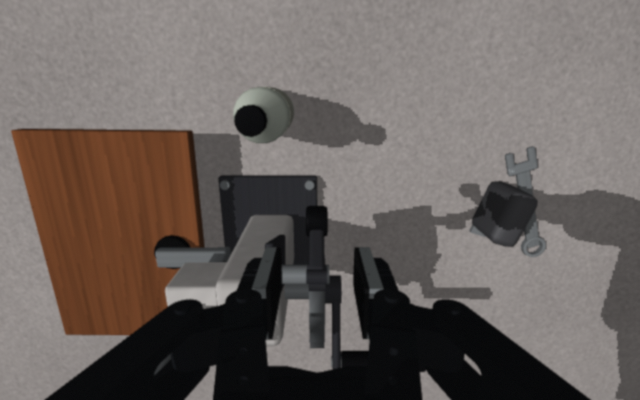

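The knob at (317,218) sits midway between the fingers. I'll descend, pinch it, and work out the reverse arc.

```bash
python3 -m crank '[{"dp":[-0.03,0,-0.6],"angular":[0,0,0]},{"dp":[0,0,-0.8],"angular":[0,0,0]},{"dp":[0,0,-0.7],"angular":[0,0,0]},{"dp":[0,0,-0.35],"angular":[0,0,0]},{"dp":[0,0,-0.15],"angular":[0,0,0]},{"dp":[0,0,0],"angular":[0,0,0]}]'
python3 -m crank '[{"dp":[0,0,0],"angular":[0,0,0]},{"dp":[0,0,0],"angular":[0,0,0]},{"dp":[0,0,0],"angular":[0,0,0]},{"dp":[0,0,0],"angular":[0,0,0]},{"dp":[0,0,0],"angular":[0,0,0]}]' 0.95 25
python3 - <<'E'
import numpy as np
c,s=.9859,-.1672
q=np.linspace(2.55,0.25,20); x=-52*np.cos(.262+q); z=52*np.sin(.262+q)
d=np.c_[np.diff(x)*c,np.diff(x)*s,np.diff(z)]/30
print(np.round(d,2).tolist(), d.sum(0))
E
```

```text
t: 18.25
tcp_pos: [0.6409, -0.1447, 0.2306]
tool_rot: [0.996, -0.085, -0.0, -0.0]
force: [0.2, -0.0, 0.2]
finger_gap: 0.402
gripper_force: 0.0
t: 18.75
tcp_pos: [0.6417, -0.1441, 0.2319]
tool_rot: [0.996, -0.085, 0.001, -0.0]
force: [2.0, 5.0, 6.1]
finger_gap: 0.16
gripper_force: 28.2
[[-0.08, 0.01, 0.19], [-0.1, 0.02, 0.18], [-0.12, 0.02, 0.17], [-0.14, 0.02, 0.15], [-0.16, 0.03, 0.13], [-0.17, 0.03, 0.11], [-0.19, 0.03, 0.09], [-0.2, 0.03, 0.07], [-0.2, 0.03, 0.04], [-0.21, 0.03, 0.02], [-0.21, 0.04, -0.01], [-0.2, 0.03, -0.03], [-0.2, 0.03, -0.06], [-0.19, 0.03, -0.08], [-0.18, 0.03, -0.1], [-0.17, 0.03, -0.12], [-0.15, 0.03, -0.14], [-0.13, 0.02, -0.16], [-0.11, 0.02, -0.18]] [-3.10666669  0.52686345  0.28819115]
```

```bash
python3 -m crank '[{"dp":[-0.08,0.01,0.19],"angular":[0,0,0]},{"dp":[-0.1,0.02,0.18],"angular":[0,0,0]},{"dp":[-0.12,0.02,0.17],"angular":[0,0,0]},{"dp":[-0.14,0.02,0.15],"angular":[0,0,0]},{"dp":[-0.16,0.03,0.13],"angular":[0,0,0]},{"dp":[-0.17,0.03,0.11],"angular":[0,0,0]},{"dp":[-0.19,0.03,0.09],"angular":[0,0,0]},{"dp":[-0.2,0.03,0.07],"angular":[0,0,0]},{"dp":[-0.2,0.03,0.04],"angular":[0,0,0]},{"dp":[-0.21,0.03,0.02],"angular":[0,0,0]}]'
python3 -m crank '[{"dp":[-0.21,0.04,-0.01],"angular":[0,0,0]},{"dp":[-0.2,0.03,-0.03],"angular":[0,0,0]},{"dp":[-0.2,0.03,-0.06],"angular":[0,0,0]},{"dp":[-0.19,0.03,-0.08],"angular":[0,0,0]},{"dp":[-0.18,0.03,-0.1],"angular":[0,0,0]},{"dp":[-0.17,0.03,-0.12],"angular":[0,0,0]},{"dp":[-0.15,0.03,-0.14],"angular":[0,0,0]},{"dp":[-0.13,0.02,-0.16],"angular":[0,0,0]},{"dp":[-0.11,0.02,-0.18],"angular":[0,0,0]},{"dp":[0,0,0],"angular":[0,0,0]}]'
```

```text
t: 19.75
tcp_pos: [0.5968, -0.1365, 0.2662]
tool_rot: [0.996, -0.085, 0.004, -0.001]
force: [6.3, 5.7, 2.3]
finger_gap: 0.159
gripper_force: 26.1
t: 20.75
tcp_pos: [0.5469, -0.128, 0.2398]
tool_rot: [0.996, -0.085, -0.0, -0.001]
force: [-1.6, 6.5, 8.5]
finger_gap: 0.163
gripper_force: 35.9
```

```bash
python3 -m crank '[{"dp":[-0.03,0.01,-0.06],"angular":[0,0,0]},{"dp":[0,0,0],"angular":[0,0,0]}]'
python3 -m crank '[{"dp":[0,0,0],"angular":[0,0,0]},{"dp":[0,0,0],"angular":[0,0,0]},{"dp":[0,0,0],"angular":[0,0,0]},{"dp":[0,0,0],"angular":[0,0,0]}]' 0.55 20
python3 -m crank '[{"dp":[0,0,0.3],"angular":[0,0,0]},{"dp":[0,0,0.8],"angular":[0,0,0]},{"dp":[0,-0.1,1],"angular":[0,0,0]},{"dp":[0,-0.6,1],"angular":[0,0,0]},{"dp":[0,-0.9,1],"angular":[0,0,0]},{"dp":[0,-0.6,0.6],"angular":[0,0,0]},{"dp":[0,0,0],"angular":[0,0,0]},{"dp":[0,0,0],"angular":[0,0,0]}]'
python3 - <<'E'
from h import *
s,d,T=wrist(); print(s["t"],s["tcp_pos"],s["force"]); np.savez("w5.npz",T=T,**d); cv2.imwrite("pics/w5.png",d["image"])
P=cloud(d,T); br=d["image"].max(2); O=np.array([.536,-.0962,0]); a=-.168
W=(P-O)@np.array([[np.cos(a),-np.sin(a),0],[np.sin(a),np.cos(a),0],[0,0,1]])
k=(br<50)&(abs(W[...,0]-10)<0) 
k=(br<45)&(abs(W[...,0]-.012)<.03)&(abs(W[...,1]+.03)<.012)&(W[...,2]>.218)&(W[...,2]<.27)
p=W[k]; print("knob winch",len(p),np.percentile(p,[2,98],axis=0))
g=(br<50)&(W[...,1]<-.06)&(W[...,1]>-.14)&(abs(W[...,0])<.09)&(W[...,2]>.12)&(W[...,2]<.23)
p=W[g]; print("grip winch",len(p),np.percentile(p,[2,98],axis=0))
E
```

```text
t: 20.95
tcp_pos: [0.5461, -0.1278, 0.2383]
tool_rot: [0.996, -0.085, -0.0, -0.001]
force: [-1.9, 6.2, 10.2]
finger_gap: 0.157
gripper_force: 36.4
t: 21.35
tcp_pos: [0.5464, -0.1294, 0.2365]
tool_rot: [0.996, -0.085, -0.0, 0.0]
force: [0.1, 0.7, 0.6]
finger_gap: 0.452
gripper_force: 0.0
t: 22.15
tcp_pos: [0.5463, -0.1947, 0.3778]
tool_rot: [0.996, -0.085, -0.0, -0.0]
force: [-0.4, 0.0, 0.1]
finger_gap: 0.447
gripper_force: 0.0
22.15 [ 0.54626638 -0.19474468  0.3778205 ] [-0.35821626  0.03955427  0.06584219]
knob winch 432 [[ 0.00606773 -0.03725958  0.23118254]
 [ 0.02294896 -0.02396579  0.24561474]]
grip winch 1161 [[-0.07065329 -0.13347367  0.16837991]
 [-0.05464554 -0.06189596  0.17865734]]
```

View pics/w5.png

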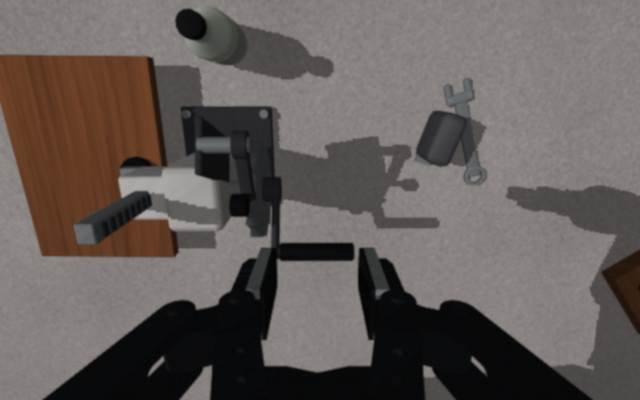

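The pawl is back down on the teeth: the knob centre is at about 236 mm, so q ≈ 0.13, on a tooth's back and within the stated range. The crank stayed at q ≈ 3.1, the robot is clear, and the bystanders haven't moved.

```bash
python3 -c "
from station import order; print(order.sign_off())"
```

```text
the job is handed in; nothing more can be done
None
```

The job is handed in: the pad holds the board at roughly 60 N by feel at the crank, the pawl is back down resting on a tooth's back (about 0.13 rad, inside the stated 0.2, not fully dropped into a gap), the gripper is open and clear, and the run took about 22 s.

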